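# Level the crepe griddle with a spirit level and its push-to-turn foot

## Robot

A 7-joint arm with a two-finger parallel gripper is mounted at the origin on a cart in front of the work surface, level with it; the furniture and walls round the work are solid. World frame = base frame: x ahead of the robot, y to its left, z up, the work surface at z = 0. Lengths are in m, angles in rad, forces in N, time in s.
With the tool pointing down it reaches from about 0.425 to 0.925 m from the base axis. Payload 6.8 kg.
Tool frame: the origin (TCP) lies between the finger pads; the fingertips stand 14 mm ahead of it and the grasp point (between the pads) lies 5 mm behind it (env.tip_extent is the distance from the TCP to the fingertips, in m); z points along the fingers, y is the line along which they close (so a half turn about z gives the same grasp; the last joint's range is limited). The gripper opens to 85 mm and grips with 20 to 120 N. Pads are 22 mm wide; open, the fingers measure 114 mm over their backs; the gripper's body (76 mm by 85 mm) begins 54 mm behind the grasp point. The pads swing forward as they close: fully open they stand 13 mm farther back than shut.
Start: joints at [-1.256, 0.477, 0.022, 1.555, -0.011, 1.109, -0.083], TCP at [0.277, 0.616, 0.245] pointing down, gripper open.
Joint ranges: [-2.96, 2.96], [-0.34, 2.1], [-1.41, 1.46], [0.24, 2.44], [-1.37, 4.51], [0.17, 1.92], [-2.96, 2.96]. Speed limits (rad/s): [2.39, 2.39, 3.14, 3.14, 3.14, 3.14, 3.14].

## Interface

Orientations are given as a unit quaternion [w, x, y, z].
In Python, from station import env, optics, workorder, monitor gives the robot as it stands. Calls block until the motion is done:
- env.move_ptp(position, orientation): joint-space move of the TCP to a pose.
- env.servo_line(position, feed=0.15, rotation=None, contact_N=None): straight line of the TCP; rotation=None keeps the orientation; feed is the mean speed in m/s. With contact_N (N) it stops when the force on the tool has changed by that much, and returns True; else False.
- env.set_joints(angles): joint-space move.
- env.set_gripper(opening, squeeze=None): finger opening in m; squeeze is the grip in N (None keeps the last); returns when the fingers have stopped.
- env.wait(seconds).
- env.inverse_kinematics(position, orientation): joint angles nearest the present ones, or None.
- optics.snapshot(name): name is "side" or "top" or "wrist"; returns the picture (400x640x3 uint8, blue, green, red); there is no depth.
- optics.camera_model(name): a dict with "intrinsics" (3x3 intrinsics, pixels), "position" and "orientation" of the camera in the world. Camera axes: x right, y down, z forward; pixel columns grow to the right and rows downward; lengths in m; the calibration is good to about 2 mm. A picture is of the moment at which its call begins: read the wrist's pose just before it. camera_model takes no time and is no camera call; for the wrist camera it gives the pose at the moment of the call.
A pose or a line that the arm cannot do raises env.MotionError and nothing moves.
- workorder.hand_in(): hands the job in; it is judged then, once.
Readings, each from a call of its own:
- monitor.current_time_s(): time.
- monitor.current_joint_positions(): joint angles.
- monitor.current_dq(): joint speeds.
- monitor.current_effort(): joint torques, N m.
- monitor.current_position(): TCP position.
- monitor.current_ee_rot(): TCP orientation.
- monitor.current_wrist_force(): force on the tool from outside, world axes, zero at the start.
- monitor.current_torque(): the same for the moment, N m.
- monitor.current_opening(): finger opening in m.
- monitor.current_finger_force(): force on a finger pad.
Only numpy, scipy, OpenCV 4.12 (cv2) and the standard library are available. Lean on these libraries where they do the work, as an engineer would, in place of code of your own. Each camera call takes 0.05 s, during which the arm holds its last target. There are 200 camera calls.

## Task

The crepe griddle sags at the front: first turn its heat selector to off (the ring mark), then pick up the yellow spirit level, lay it on the middle of the round plate, front to back in line with the front foot, and let go of it. Then grip the black foot knob at the front and, keeping it pushed down, turn it until the bubble lies between the two lines. Finish still gripping the knob and pushing it down with the bubble centred, ready for its lock nut to be tightened, and leave the salt shaker, yoghurt pot and syrup bottle standing where they are.

Things in the scene. Friction and masses are not known exactly. Their poses are not given: they have to be found in the camera images.
- griddle: Electric crepe griddle: steel housing, top 58 mm over the table, round black plate on it. Origin on the table under the plate's centre; x from front to back, y to its left, z up. Housing x -110..110, y -185..115 mm; selector on its right-hand strip; rear feet at x = 90 mm, adjustable front foot at x = -165, y = 0 on a lug. It cannot be shoved, only tips about the rear feet as the foot is screwed.
- plate (a point): Centre of the top of the round black iron plate, 210 mm in diameter, flat, no rim, about 74 mm over the table. Axes as the griddle's, but tipping with it (at the start up to about 0.7 degree, front low).
- selector_grip (a point): On the axis of the black heat selector, at gripping height, amid its bar grip: bar 40 mm long, 12 mm wide, 26 mm high, on a disc 42 mm in diameter and 6 mm high; this point is 10 mm below the bar's top, about 81 mm over the table. Its x axis lies along the bar, to the pointer end (white line); z is the axis of turning.
- selector (a joint): Heat selector angle, rad, growing clockwise seen from above: 0 = off (pointer at the white ring mark, straight to the back of the griddle), 0.6 = low (one red tick), 1.2 = high (two red ticks). It clicks into these three places, starts at low or high, and takes less than 0.1 N m to turn.
- level: Yellow pocket spirit level, 160 mm long (its x axis) x 24 mm wide (y) x 38 mm high, 0.3 kg; origin at the middle of its underside, z up. Its middle 72 mm is a bar 28 mm high that carries the green vial, whose top is at 37 mm: grip it there across the 24 mm width, below the vial, or at an end. It starts lying on the table left of the griddle.
- bubble (a joint): Where the pale bubble (18 mm long) is along the level's x axis, as an angle: 0.01 rad = 1.5 mm toward +x; 0 = centred, its ends reach the two black lines at +-0.027; stops at +-0.127. It floats to the higher end, settling in 1 s. On the plate, each radian the foot screw turns clockwise seen from above (raising the front) moves it 0.05 (7.5 mm) to the griddle's front; 0.06 to 0.12 are to be made good.
- foot_knob: The round fluted black foot knob with a red cap, 37 to 39 mm in diameter, 26 mm high; origin on its axis at its underside, 56 mm over the table while up; z up. Grip it at any angle; its own angle does not matter. The housing's front edge, 58 mm high, is 55 mm behind its axis.
- foot_grip (a point): On the vertical axis of the foot knob, at gripping height: 10 mm below its top, 72 mm over the table while the knob is up; it goes down with the knob.
- foot_press (a joint): How far the foot knob is pushed down, m: 0 = up (it rests within 0.001), stop at 0.009. A spring lifts it. Up, it idles; from 3 mm down its teeth catch those of the foot screw and turn it, after up to 0.5 rad of idle turning at first and 0.2 rad of play on reversing. 5 N at 6 mm (10 N while tooth stands on tooth), 11 N at 8 mm: push 5 to 7 mm down. The knob turns without end.
- salt: Glass salt shaker with a grey domed cap, 44 mm in diameter, 90 mm high, origin under its middle. Bystander.
- yoghurt: Yoghurt pot, 72 mm in diameter, 71 mm high, origin under its middle. Bystander.
- syrup: Red and white syrup bottle, 70 mm in diameter, 235 mm high, origin under its middle. Bystander.

How it is judged:
On the way, in this order (a step that is already met when the one before it is completed fails the run):
1. the heat selector is clicked to off (value of joint selector between -0.12 and 0.12 rad and contact force between level and griddle below 0.05 N), for 0.2 s.
2. the level lies on the middle of the plate, front to back, let go (horizontal distance between level and plate below 0.03 m and angle between the x axis of level and the x axis of plate, either way round below 0.2 rad and z of level in the frame of plate between -0.003 and 0.003 m and angle between level's own z axis and vertical below 0.04 rad and contact force between the arm and level below 0.1 N), for 0.3 s.
3. the foot knob is pushed down and turned until the bubble lies between the lines (value of joint foot_press above 0.003 m and value of joint bubble between -0.027 and 0.027 rad), for 0.3 s.
At the end, for the whole second after the job is handed in: Selector off (within 0.12 rad); level flat on the plate, untouched, within 30 mm of its centre and 0.2 rad of front to back; bubble between the lines (4 mm) and the griddle level (0.004 rad); the fingers still gripping the foot knob, at least 3 mm pushed down (all of step 3 and value of joint selector between -0.12 and 0.12 rad and horizontal distance between level and plate below 0.03 m and angle between the x axis of level and the x axis of plate, either way round below 0.2 rad and z of level in the frame of plate between -0.003 and 0.003 m and contact force between the arm and level below 0.1 N and angle between plate's own z axis and vertical below 0.004 rad and contact force between the fingers and foot_knob above 3 N); the arm keeps its last pose, push and grip.
It fails at once if a bystander is shoved or knocked over (distance of any of salt, yoghurt, syrup from where it was at the start of the episode above 0.03 m or angle between any of salt, yoghurt, syrup's own z axis and vertical above 0.3 rad).
It also fails if it takes over 72 s, if anything falls off the work surface, if the arm or the gripper's body presses on something with over 40 N, if the wrist force passes 120 N, or if a joint passes its speed limit or range.

## Working session

There is one attempt and no reset: what is moved stays moved. The work goes in short steps, each a Python script; the robot and the scene stay as the last script left them, time stands still between calls to the robot, and variables do not carry over. Pictures are saved under pics/ and viewed, at most 10 in all, crops included, and the job is handed in when it is done.

```bash
mkdir -p pics; ls
python3 - <<'E'
from station import env, optics, workorder, monitor
import cv2
for n in ["top","side"]:
    m=optics.camera_model(n); print(n,m)
    cv2.imwrite(f"pics/{n}0.png",optics.snapshot(n))
print(monitor.current_ee_rot(),monitor.current_position(),monitor.current_time_s())
E
```

```text
pics
top {'intrinsics': array([[444.58050017,   0.        , 322.34604269],
       [  0.        , 444.58050017, 202.97397385],
       [  0.        ,   0.        ,   1.        ]]), 'position': array([ 0.27396395, -0.04692843,  1.55898337]), 'orientation': array([-0.06341626,  0.7054943 , -0.70241714,  0.06975916])}
side {'intrinsics': array([[479.36996966,   0.        , 313.3777646 ],
       [  0.        , 479.36996966, 193.99810346],
       [  0.        ,   0.        ,   1.        ]]), 'position': array([0.91701054, 0.80121097, 1.07267725]), 'orientation': array([-0.08162536,  0.18895916,  0.90765584, -0.36577672])}
[-1.05781747e-04  2.09803836e-01  9.77743168e-01 -7.98407005e-04] [0.27676769 0.61510055 0.24442514] 0.1
```

View pics/top0.png

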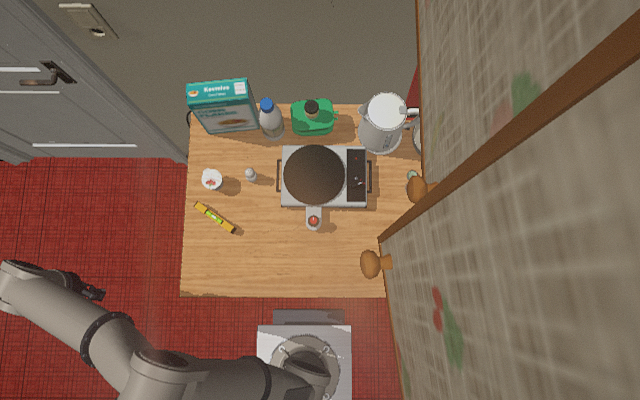

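View pics/side0.png

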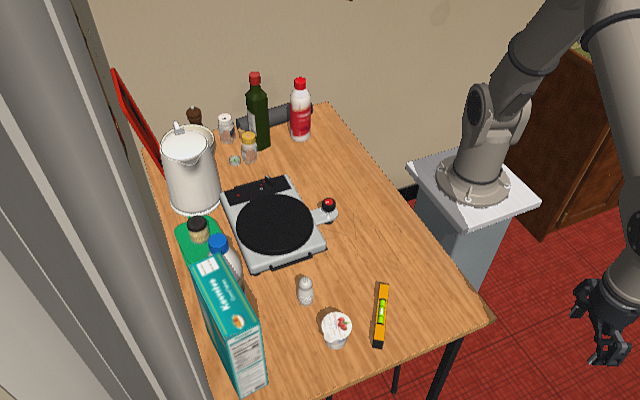

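Top view: plate at about (314,175), knob (314,221), selector about (357,181), level from (196,205) to (233,231), salt (250,174), yoghurt (211,179). The side view shows the syrup at (300,110) by the wall, clear of the work.

```bash
cat > h.py <<'E'
from station import env, optics, workorder, monitor
import numpy as np, cv2
from scipy.spatial.transform import Rotation as R
def rot(q): return R.from_quat(np.roll(q,-1))
def ray(m,u,v,z):
    d=rot(m["orientation"]).apply(np.linalg.solve(m["intrinsics"],[u,v,1.])); p=m["position"]
    return (p+d*(z-p[2])/d[2])
def proj(m,P):
    c=rot(m["orientation"]).inv().apply(np.asarray(P)-m["position"]); c=m["intrinsics"]@c; return c[:2]/c[2]
def down(yaw):  # finger closing line (tool y) at angle yaw+90deg; tool x at yaw
    q=(R.from_euler('z',yaw)*R.from_euler('x',np.pi)).as_quat(); return np.roll(q,1)
def st():
    print("t",round(monitor.current_time_s(),2),"p",np.round(monitor.current_position(),4),"F",np.round(monitor.current_wrist_force(),1),"open",round(monitor.current_opening(),4),"ff",np.round(monitor.current_finger_force(),1))
E
python3 - <<'E'
from h import *
m=optics.camera_model("top"); s=optics.camera_model("side")
for n,u,v,z in [("plate",314,175,.074),("knob",314,221,.08),("sel",357,181,.08),("lev1",196,205,.03),("lev2",233,231,.03),("salt",250,173,.09),("yog",211,178,.07),("hous1",281,146,.058),("h2",281,207,.058),("h3",368,207,.058)]: print(n,ray(m,u,v,z).round(3))
for n,u,v,z in [("knob",329,204,.08),("plate",275,224,.074),("sel",267,185,.08),("syr",300,82,.235)]: print(n,ray(s,u,v,z).round(3))
w=optics.camera_model("wrist"); print(w)
T=rot(monitor.current_ee_rot()); print(T.inv().apply(w["position"]-monitor.current_position()), T.as_matrix().round(2), (T.inv()*rot(w["orientation"])).as_matrix().round(3))
im=optics.snapshot("top")
cv2.imwrite("pics/t1.png",cv2.resize(im[135:245,185:385],None,fx=4,fy=4,interpolation=cv2.INTER_CUBIC))
E
```

```text
plate [ 0.655 -0.031  0.074]
knob [ 0.495 -0.032  0.08 ]
sel [ 0.633 -0.178  0.08 ]
lev1 [0.556 0.381 0.03 ]
lev2 [0.466 0.248 0.03 ]
salt [0.657 0.187 0.09 ]
yog [0.644 0.323 0.07 ]
hous1 [0.764 0.086 0.058]
h2 [0.546 0.082 0.058]
h3 [ 0.547 -0.217  0.058]
knob [ 0.497 -0.019  0.08 ]
plate [ 0.661 -0.015  0.074]
sel [ 0.632 -0.16   0.08 ]
syr [ 0.425 -0.4    0.235]
{'intrinsics': array([[294.9240969 ,   0.        , 319.6219649 ],
       [  0.        , 294.9240969 , 200.93319577],
       [  0.        ,   0.        ,   1.        ]]), 'position': array([0.21148568, 0.64538097, 0.37316107]), 'orientation': array([0.11972829, 0.8309936 , 0.53779246, 0.07677265])}
[ 0.0719415   0.00062478 -0.12874632] [[-0.91  0.41 -0.  ]
 [ 0.41  0.91 -0.  ]
 [-0.   -0.   -1.  ]] [[ 0.001 -0.96  -0.281]
 [ 1.     0.     0.001]
 [-0.    -0.281  0.96 ]]
```

View pics/t1.png

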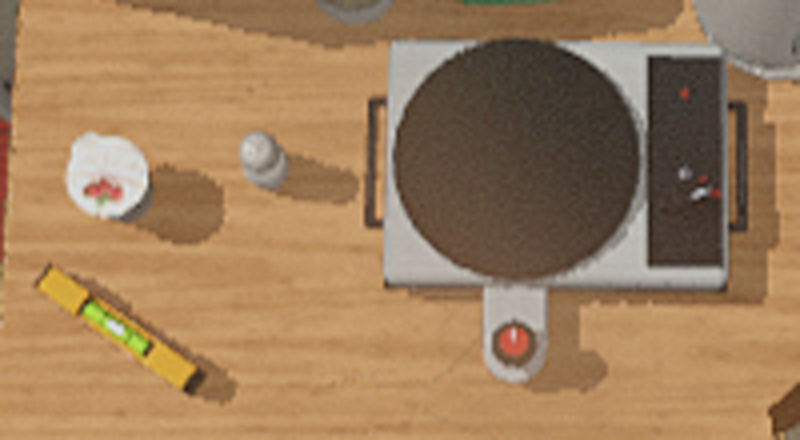

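Crop: the griddle lies square to the world (housing edges level in the picture). The level is at about 35° and the selector pointer leans to the right of back. Now a near look with the wrist camera.

Run:
```python
from h import *
env.move_ptp([0.45,0.25,0.27],down(np.pi)); st()
a=optics.snapshot("wrist"); w=optics.camera_model("wrist")
np.savez("lev.npz",im=a,**w)
env.move_ptp([0.62,-0.13,0.22],down(np.pi)); st()
w=optics.camera_model("wrist"); b=optics.snapshot("wrist")
np.savez("sel.npz",im=b,**w)
cv2.imwrite("pics/w1.png",np.hstack([a[:,120:520],b[:,120:520]]))
print(monitor.current_joint_positions())
```

```text
t 1.65 p [0.4497 0.2512 0.27  ] F [-0.2  0.4  0.4] open 0.0852 ff 0.0
t 3.25 p [ 0.6203 -0.1279  0.22  ] F [ 0.3 -0.2 -0.1] open 0.0857 ff 0.0
[-0.16051157  0.44819703  0.36123428  1.70574089 -0.18190041  1.02056519
  1.83708463]
```

View pics/w1.png

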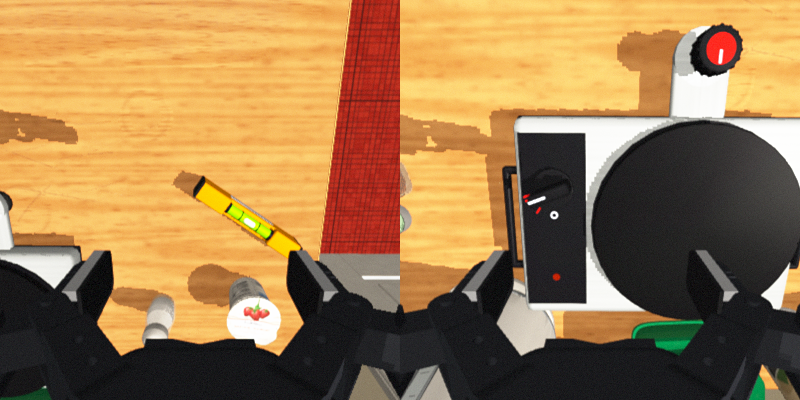

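Left: level's vial centre at crop (251,222), near end (200,187). Right: selector bar centre near (549,189), pointer at about (526,201) by the two red ticks, so it stands at high; ring (554,215), knob cap (721,48), plate centre about (697,221).

Run:
```python
from h import *
d=np.load("sel.npz"); im=d["im"]
l=np.load("lev.npz")
for n,m,u,v,z in [("ring",d,274,215,.059),("bar",d,269,189,.091),("knob",d,441,48,.082),("plateL",d,311,221,.074),("plateT",d,417,122,.074),("plateB",d,417,320,.074),("vial",l,371,221.5,.035)]: print(n,ray(m,u,v,z).round(4))
hsv=cv2.cvtColor(l["im"],cv2.COLOR_BGR2HSV)
mk=cv2.inRange(hsv,(18,150,90),(70,255,255)); mk[:150]=0; mk[260:]=0; mk[:,:300]=0; mk[:,440:]=0
ys,xs=np.nonzero(mk); P=np.array([ray(l,u,v,.03)[:2] for u,v in zip(xs,ys)])
c,s,vt=cv2.PCACompute2(P.astype(np.float32),None); print("lev",c,s[0],np.arctan2(s[0,1],s[0,0]),len(xs))
print("wristpose",l["position"],d["position"])
A=cv2.resize(im[150:235,225:330],None,fx=5,fy=5,interpolation=cv2.INTER_CUBIC)
B=cv2.resize(im[20:80,405:475],None,fx=3.9,fy=5,interpolation=cv2.INTER_CUBIC)
A=np.hstack([A,cv2.copyMakeBorder(B,0,A.shape[0]-B.shape[0],0,0,cv2.BORDER_CONSTANT)]);A=A[:,:800];cv2.imwrite("pics/z.png",A)
```

```text
ring [ 0.6491 -0.1742  0.059 ]
bar [ 0.6133 -0.1725  0.091 ]
knob [ 0.4963 -0.0279  0.082 ]
plateL [ 0.6501 -0.1353  0.074 ]
plateT [ 0.555  -0.0394  0.074 ]
plateB [ 0.7658 -0.0191  0.074 ]
vial [0.5127 0.3199 0.035 ]
lev [[0.4876849  0.31848997]] [0.03745791 0.9992982 ] 1.5333297 7104
wristpose [0.37807043 0.25198529 0.39870721] [ 0.54869064 -0.12744908  0.34874346]
```

View pics/z.png

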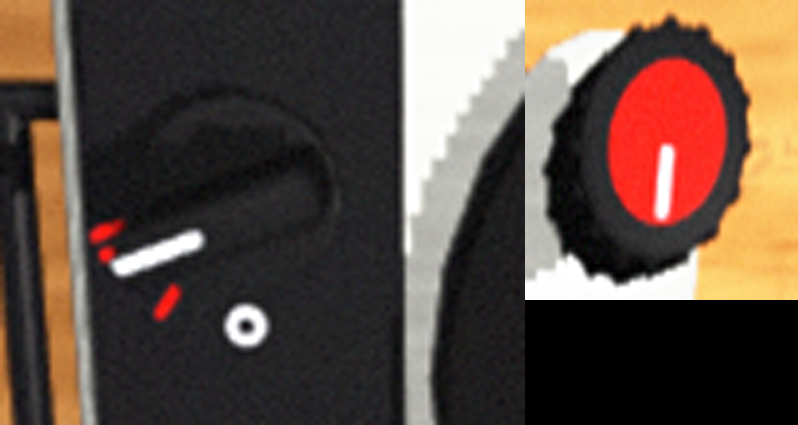

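Pointer confirmed at high (line through crop (200,238)-(118,267), between two ticks). Refine the numbers and turn the selector.

Run:
```python
from h import *
d=np.load("sel.npz"); l=np.load("lev.npz")
a=ray(d,265,197.6,.091);b=ray(d,248.6,203.4,.091); print("line",a,b,np.arctan2(*(b-a)[1::-1]))
c=ray(d,225+105/5,150+275/5,.091);e=ray(d,225+325/5,150+200/5,.091); print(c,e,(c+e)/2)
hsv=cv2.cvtColor(l["im"],cv2.COLOR_BGR2HSV)
mk=cv2.inRange(hsv,(33,130,60),(75,255,255)); mk[:190]=0; mk[250:]=0; mk[:,:330]=0; mk[:,420:]=0
ys,xs=np.nonzero(mk); P=np.array([ray(l,u,v,.033)[:2] for u,v in zip(xs,ys)])
cc,s,_=cv2.PCACompute2(P.astype(np.float32),None); print("lev",cc,np.arctan2(s[0,1],s[0,0]),len(xs))
n=ray(l,320,187,.038)[:2]; print("near end",n)
S=np.array([(c+e)[0]/2,-.174])
r=np.arctan2(*(b-a)[1::-1]); 
import sys
S=(c+e)[:2]/2; S[1]=(S[1]-.174)/2; print("S",S)
env.set_gripper(.045,40)
y0=np.pi-1.2
env.move_ptp([*S,.16],down(y0)); st()
print(env.servo_line([*S,.083],feed=.08,contact_N=8)); st()
env.set_gripper(.0,30); st()
np.save("S.npy",S)
```

```text
line [ 0.6213225  -0.17648629  0.091     ] [ 0.62686309 -0.19172194  0.091     ] -1.2220048142004518
[ 0.62839796 -0.19419708  0.091     ] [ 0.61414829 -0.15362049  0.091     ] [ 0.62127313 -0.17390879  0.091     ]
lev [[0.51287746 0.3174347 ]] 0.9708093 367
near end [0.46563826 0.25284312]
S [ 0.62127313 -0.17395439]
t 4.68 p [ 0.6215 -0.1737  0.1602] F [-0.2 -0.2 -0.4] open 0.0451 ff 0.0
False
t 5.8 p [ 0.6217 -0.1742  0.0836] F [-0.  -0.1  0.5] open 0.0447 ff 0.0
t 6.19 p [ 0.6201 -0.1747  0.0836] F [-4.9  0.1  6.1] open 0.0113 ff 33.2
```

Run:
```python
from h import *
S=np.load("S.npy"); y0=np.pi-1.2
for k in np.linspace(0,1.22,5)[1:]:
    env.servo_line([*S,.0836],feed=.05,rotation=down(y0+k))
st(); print(monitor.current_torque(), monitor.current_joint_positions()[6])
env.set_gripper(.045); st()
env.servo_line([*S,.17],feed=.15)
env.servo_line([.6,-.1,.2],feed=.2,rotation=down(np.pi))
w=optics.camera_model("wrist"); b=optics.snapshot("wrist"); st()
np.savez("sel2.npz",im=b,**w)
u,v=proj(w,[*S,.08]).astype(int); print(u,v)
cv2.imwrite("pics/z2.png",cv2.resize(b[max(v-50,0):v+50,max(u-60,0):u+60],None,fx=4,fy=4))
```

```text
t 8.03 p [ 0.6197 -0.1752  0.0836] F [-5.8 -1.7  3.8] open 0.0116 ff 32.8
[-0.42778114  1.16607883 -0.04048903] 1.9243273657036708
t 8.45 p [ 0.6217 -0.1736  0.0836] F [0.6 0.1 1. ] open 0.0451 ff 0.0
t 9.79 p [ 0.5996 -0.1016  0.1992] F [-0.5 -0.2  0.1] open 0.0451 ff 0.0
236 222
```

View pics/z2.png

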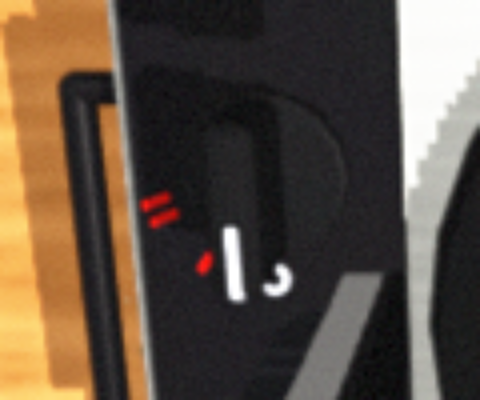

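Pointer points straight to the back (white line (232,260), vertical), clear of both red ticks: off. Now the level.

Run:
```python
from h import *
L=np.array([.5125,.3185]); y=.96+np.pi
env.move_ptp([*L,.15],down(y)); st()
print(env.servo_line([*L,.020],feed=.1,contact_N=8)); st()
env.set_gripper(.0,50); st()
env.servo_line([*L,.10],feed=.1); st()
env.move_ptp([.55,.2,.23],down(np.pi)); env.move_ptp([.66,-.03,.16],down(np.pi)); st()
print(monitor.current_wrist_force())
for n in ["top","side"]:
    cv2.imwrite(f"pics/{n}2.png",optics.snapshot(n))
t=cv2.imread("pics/top2.png")[110:260,180:400]; s=cv2.imread("pics/side2.png")[130:320,180:400]
w=optics.snapshot("wrist")[:, 180:460]
f=lambda a,h:cv2.resize(a,(int(a.shape[1]*h/a.shape[0]),h))
x=np.hstack([f(s,400),f(w,400)]);cv2.imwrite("pics/c.png",x[:,:800]); print(x.shape)
```

```text
t 11.38 p [0.5138 0.3165 0.1501] F [ 0.2 -0.9  0.2] open 0.0448 ff 0.0
False
t 12.82 p [0.5129 0.3188 0.0207] F [-0.2  0.2  0.6] open 0.0454 ff 0.0
t 13.14 p [0.5131 0.3188 0.0209] F [-0.4 -0.6  5.9] open 0.0228 ff 50.5
t 14.09 p [0.512  0.3182 0.0993] F [-0.9  0.3 -2.3] open 0.0229 ff 49.6
t 15.88 p [ 0.6598 -0.027   0.1596] F [-0.4 -0.7 -1.6] open 0.0229 ff 49.5
[-0.35320617 -0.70772307 -1.60969486]
(400, 743, 3)
```

View pics/c.png

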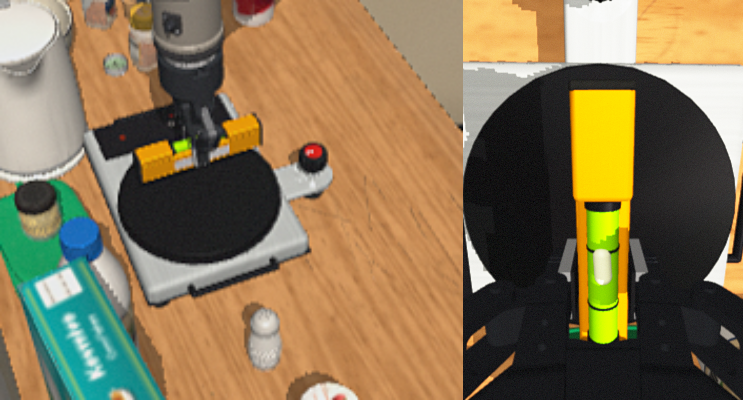

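The level is held straight, along x and in the middle over the plate; the wrist view shows the vial lines at rows 250 and 308 and the bubble at 266. Lower it, release, and measure the bubble with the wrist camera.

Run:
```python
from h import *
env.servo_line([.66,-.03,.105],feed=.06)
print(env.servo_line([.66,-.03,.086],feed=.02,contact_N=4)); st()
env.set_gripper(.045); st()
env.servo_line([.66,-.03,.15],feed=.12)
env.move_ptp([.62,-.03,.19],down(np.pi)); env.wait(.3)
w=optics.camera_model("wrist"); b=optics.snapshot("wrist"); st()
np.savez("bub.npz",im=b,**w)
s=optics.snapshot("side"); cv2.imwrite("pics/side3.png",s)
sm=optics.camera_model("side"); print(proj(sm,[.66,-.03,.11]),proj(w,[.66,-.03,.11]))
u,v=proj(w,[.66,-.03,.11]).astype(int); a=cv2.resize(b[v-60:v+60,u-40:u+40],None,fx=4,fy=4)
u,v=proj(sm,[.66,-.03,.11]).astype(int); c=cv2.resize(s[v-40:v+40,u-40:u+40],None,fx=6,fy=6)
cv2.imwrite("pics/d.png",np.hstack([a,c]))
```

```text
True
t 17.7 p [ 0.6599 -0.0299  0.0941] F [-1.1  0.8  5.1] open 0.0232 ff 50.5
t 18.04 p [ 0.6587 -0.0299  0.0928] F [-0.8  1.   0.2] open 0.0449 ff 0.0
t 19.36 p [ 0.62   -0.0299  0.1891] F [-1.1  0.5  1.1] open 0.0448 ff 0.0
[272.90499005 211.31088998] [318.33909238 263.39128439]
```

View pics/d.png

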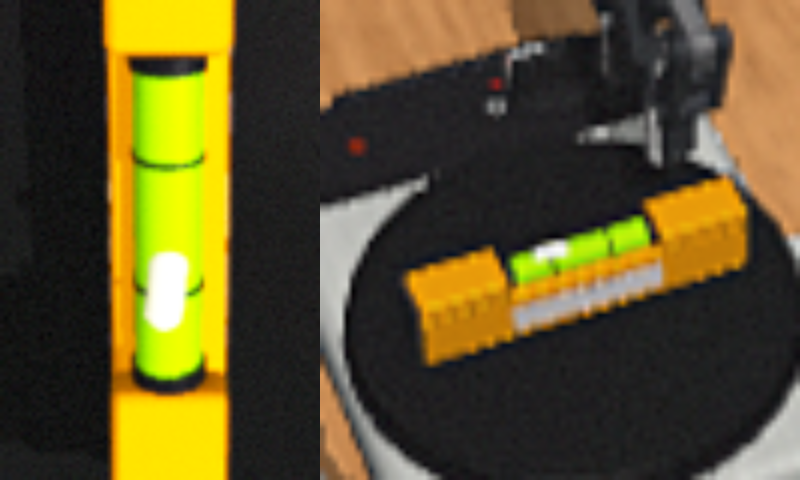

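Wrist crop: lines at rows 162 and 288, bubble at 291, so about 13.6 mm to the back, needing about 1.8 rad clockwise plus idle. The side view sees the vial too (bubble at (550,250)), so I can follow it from there while gripping.

```bash
cat >> h.py <<'E'
def bub(s=None):
    """bubble offset in mm along the vial (+ = front) from the side picture"""
    s=optics.snapshot("side") if s is None else s
    c=np.array([275.75,213.3]); ax=np.array([.926,-.377]); n=np.array([.377,.926])
    t=np.arange(-10,10.01,.25); k=np.arange(-3,1.6,.25)
    g=c+t[:,None,None]*ax+(k[None,:,None])*n
    a=cv2.remap(s,g[...,0].astype(np.float32),g[...,1].astype(np.float32),cv2.INTER_LINEAR)[...,0].astype(float)
    p=np.sort(a,1)[:,-8:].mean(1); w=np.clip(p-130,0,None); w/=w.sum()+1e-9
    return (w@t)/.377, p.astype(int)[::4]
E
python3 - <<'E'
from h import *
print(bub(cv2.imread("pics/side3.png")))
K=np.array([.496,-.029]); y=3.6
env.set_gripper(.058)
env.move_ptp([*K,.13],down(y)); st()
print(env.servo_line([*K,.069],feed=.06,contact_N=8)); st()
env.set_gripper(.0,80); st(); print(monitor.current_joint_positions()[6])
P=monitor.current_position(); np.save("K.npy",[*P[:2],.069])
env.servo_line([*K,.063],feed=.02); st()
for a in [.4,.8,1.2]:
    env.servo_line([*K,.063],feed=.05,rotation=down(y-a)); st(); print(monitor.current_torque().round(2),bub()[0])
env.wait(.8); print(bub())
E
```

```text
(np.float64(-10.670564432774471), array([  9,  13,  66, 129, 146, 167, 198, 201,  87,  12,   9,  10,  10,
        10,  14,  22,  12,  10,  11,  14,   9]))
t 20.3 p [ 0.4961 -0.0291  0.1303] F [ 1.3  0.7 -0.2] open 0.0582 ff 0.0
False
t 21.47 p [ 0.4963 -0.029   0.0693] F [-0.1  0.7  0.1] open 0.0582 ff 0.0
t 21.79 p [ 0.4962 -0.0289  0.0692] F [ 0.5 -0.5  0.3] open 0.0349 ff 79.5
2.0908697856021132
t 22.24 p [ 0.4963 -0.0289  0.0634] F [-2.6  1.1  7.9] open 0.0347 ff 80.3
t 22.79 p [ 0.4962 -0.0288  0.0634] F [-1.2  1.4  9.2] open 0.0351 ff 80.7
[0.2  0.49 0.03] -10.109647555891677
t 23.39 p [ 0.4962 -0.0287  0.0634] F [-1.3  0.5  9.1] open 0.0347 ff 80.6
[0.28 0.46 0.06] -8.395140815103657
t 23.99 p [ 0.4962 -0.0286  0.0634] F [-2.1  2.3  9.6] open 0.0351 ff 80.6
[ 0.27  0.44 -0.01] -6.612784480108438
(np.float64(-5.191638648774258), array([ 10,  10,   9,   9,  28, 108, 199, 200, 189, 219, 212,  37,   9,
        10,  12,  19,  11,  10,  11,  13,  10]))
```

Run:
```python
from h import *
K=np.array([.496,-.029]); y=3.6
for a in [1.65,2.1]:
    env.servo_line([*K,.063],feed=.05,rotation=down(y-a))
env.wait(1.0); st(); s=optics.snapshot("side"); print(bub(s), monitor.current_joint_positions()[6])
cv2.imwrite("pics/side4.png",s)
cv2.imwrite("pics/e.png",cv2.resize(s[190:235,235:310],None,fx=10,fy=10,interpolation=cv2.INTER_CUBIC))
```

```text
t 27.09 p [ 0.4964 -0.0286  0.0634] F [-1.8  2.2  8.4] open 0.0348 ff 80.7
(np.float64(0.029653964472651582), array([ 10,  10,  10,  10,  22,  10,  25, 127, 200, 219, 216, 204, 226,
        62,  16,  23,   9,  10,  10,   9,   9])) 0.4828053766796869
```

View pics/e.png

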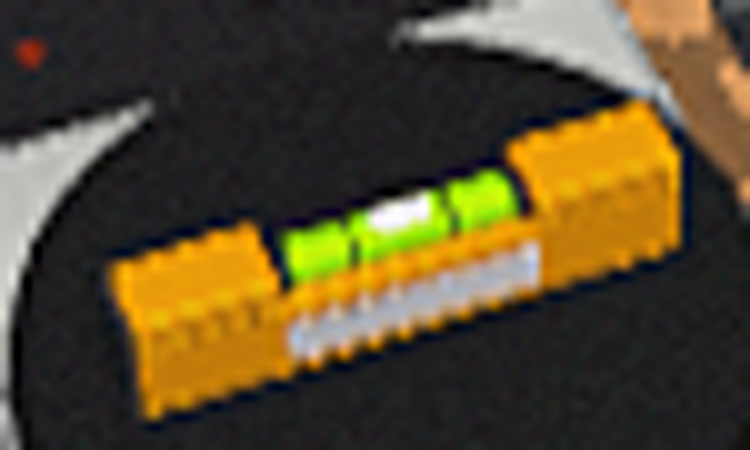

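The bubble (columns 368–432, middle 400) sits midway between the lines (352 and 452), so it is centred. The knob is still gripped with 80 N and pushed down about 6 mm.

Run:
```python
from h import *
env.wait(.6); st(); print(bub()[0]); print(workorder.hand_in())
```

```text
t 27.74 p [ 0.4964 -0.0286  0.0634] F [-1.6  2.4  9.1] open 0.035 ff 80.7
0.04803556465504393
the job is handed in; nothing more can be done
None
```

I handed the job in at about 28 s: selector off, level on the middle of the plate, bubble centred, and the foot knob still gripped and pushed down; the hand-in gave no verdict.

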